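Stir the two colours of gumballs in the pantry bowl

TASK

Take the wooden spoon from the crock, feel gently with its head for the bottom of the bowl, and with the spoon alone stir the gumballs until the two colours are well mixed: all but at most one of them should end with a gumball of the other colour right beside it, the gap between the two no wider than two thirds of a gumball. Then stand the spoon back in the crock, head down; keep all the gumballs in the bowl, do not press hard or shove the bowl or crock about, do not touch the bowl or gumballs with the robot itself, and leave the canister, jar and tin alone.

Things in the scene. Friction and masses are not known exactly. Their poses are not given: they have to be found in the camera images.
- bowl: heavy white stoneware mixing bowl, loose on the counter on a non-slip rubber foot, about 1.3 kg: foot 112 mm, rim 202 mm in outer diameter, 75 mm high, wall 6 mm. Inside: flat floor about 115 mm across, 11 mm above the counter, then a flare to about 170 mm across at 23 mm height, then steep sides; the gumballs roll back towards the middle. Origin: centre of the underside, z up.
- bowl_floor (a point): centre of the bowl's flat inner floor (11 mm above the bowl's underside)
- crock: terracotta spoon crock, loose, about 0.8 kg: outer diameter 84 mm, 110 mm high, wall 6 mm (inner diameter 68 to 72 mm), inner floor 10 mm above the counter, open top. Origin: centre of the underside, z up.
- spoon: wooden spoon 200 mm long, 70 g, head down in the crock, leaning about 28 degrees towards its own +x (drawn out leaning, the wide head catches the crock: bring it upright first). Head: disc 36 mm across (y), 13 mm thick (x); handle: straight bar 14 mm (x) by 16 mm (y), from 32 to 200 mm, copper band at 169 to 191 mm. Origin at the head's lower end; z runs up the handle.
- spoon_tip (a point): lower end of the spoon's head (the spoon's origin)
- spoon_top (a point): upper end of the spoon's handle, 200 mm from the tip
- red1: red jumbo gumball, hard ball 34 mm in diameter, 25 g, one of four alike, in the bowl; origin at its centre (the axes turn as it rolls)
- red2: red jumbo gumball, hard ball 34 mm in diameter, 25 g, one of four alike, in the bowl; origin at its centre (the axes turn as it rolls)
- red3: red jumbo gumball, hard ball 34 mm in diameter, 25 g, one of four alike, in the bowl; origin at its centre (the axes turn as it rolls)
- red4: red jumbo gumball, hard ball 34 mm in diameter, 25 g, one of four alike, in the bowl; origin at its centre (the axes turn as it rolls)
- yellow1: yellow jumbo gumball, hard ball 34 mm in diameter, 25 g, one of four alike, in the bowl; origin at its centre (the axes turn as it rolls)
- yellow2: yellow jumbo gumball, hard ball 34 mm in diameter, 25 g, one of four alike, in the bowl; origin at its centre (the axes turn as it rolls)
- yellow3: yellow jumbo gumball, hard ball 34 mm in diameter, 25 g, one of four alike, in the bowl; origin at its centre (the axes turn as it rolls)
- yellow4: yellow jumbo gumball, hard ball 34 mm in diameter, 25 g, one of four alike, in the bowl; origin at its centre (the axes turn as it rolls)
- canister: bystander: copper canister with a knobbed lid, 104 mm across, 148 mm high; origin: centre of the underside
- jar: bystander: amber glass jar with a steel cap, 84 mm across, 130 mm high; origin: centre of the underside
- tin: bystander: small white bread tin with a wooden lid, 134 x 104 mm, 107 mm high; origin: centre of the underside
Mind the look-alikes: they are no part of the job. What is meant by the spoon is not red, and is the larger of those in its own colour.

How it is judged:
By the outcome, as a careful person would: the job done as asked, in the order asked, and still so for the second after the job is handed in, with the robot touching nothing.
It also fails if it takes over 72 s, if anything falls off the work surface, if the arm or the gripper's body presses on something with over 40 N, if the wrist force passes 120 N, or if a joint passes its speed limit or range.

ROBOT

A 6-joint arm with a two-finger parallel gripper is mounted at the origin on the work surface. World frame = base frame: x ahead of the robot, y to its left, z up, the work surface at z = 0. Lengths are in mm, angles in rad, forces in N, time in s.
With the tool pointing down it reaches from about 300 to 775 mm from the base axis. Payload 14.6 kg.
Tool frame: the origin (TCP) lies on the centre line of the jaws, within the pads' length; the fingertips stand 19 mm ahead of it and the grasp point (between the pads) is the TCP (bot.tip_reach is the distance from the TCP to the fingertips, in mm); z points along the fingers, y is the line along which they close (so a half turn about z gives the same grasp; the last joint's range is limited). The gripper opens to 85 mm and grips with 20 to 120 N. Pads are 22 mm wide; open, the fingers measure 114 mm over their backs; the gripper's body (76 mm by 85 mm) begins 54 mm behind the grasp point. The pads swing forward as they close: fully open they stand 13 mm farther back than shut.
Start: joints at [-1.283, 0.3, 1.521, -0, 1.321, -0.067], TCP at [191.064, -515.736, 250.281] pointing down, gripper open.
Joint ranges: [-3.03, 3.03], [-0.79, 2.21], [0.23, 2.52], [-1.04, 4.18], [0, 3.07], [-2.55, 2.55]. Speed limits (rad/s): [2.22, 2.22, 2.57, 3.14, 3.14, 3.14].

INTERFACE

Orientations are given as a unit quaternion [w, x, y, z].
In Python, from rig import bot gives the robot as it stands. Calls block until the motion is done:
- bot.move_to(position, orientation): joint-space move of the TCP to a pose.
- bot.servo_line(position, attitude=None, speed=150, until_force=None): straight line of the TCP; attitude=None keeps the orientation; speed is the mean speed in mm/s. With until_force (N) it stops when the force on the tool has changed by that much, and returns True; else False.
- bot.move_joints(angles): joint-space move.
- bot.move_gripper(opening, grip_force=None): finger opening in mm; grip_force is the grip in N (None keeps the last); returns when the fingers have stopped.
- bot.dwell(seconds).
- bot.ik(position, orientation): joint angles nearest the present ones, or None.
- bot.read_state(): the state.
- bot.read_camera(name): name is "side" or "top"; returns a dict with "image" (480x640x3 uint8, blue, green, red), "depth" (480x640 float32, mm along the optical axis (not along the pixel's ray), 0 where there is no reading), "fovy" (degrees; the focal length in pixels is half the picture's height over the tangent of half this angle, whatever the lens; pixels are square), "cx", "cy" (the principal point, pixels), "eye" and "attitude" of the camera in the world. Camera axes: x right, y down, z forward; pixel columns grow to the right and rows downward; lengths in mm; the calibration is good to about 2 mm. A picture is of the moment at which its call begins.
A pose or a line that the arm cannot do raises bot.MotionError and nothing moves.
- bot.finish_job(): hands the job in; it is judged then, once.
The state is a dict: "clock": time; "joint_positions": joint angles; "qvel": joint speeds; "effort": joint torques, N m; "ee_pos": TCP position; "tool_rot": TCP orientation; "ft_force": force on the tool from outside, world axes, zero at the start; "moment": the same for the moment, N m; "grip_width": finger opening in mm; "grip_force": force on a finger pad.
Only numpy, scipy, OpenCV 4.12 (cv2) and the standard library are available. Lean on these libraries where they do the work, as an engineer would, in place of code of your own. Each camera call takes 0.05 s, during which the arm holds its last target. There are 200 camera calls.

## Working session

There is one attempt and no reset: what is moved stays moved. The work goes in short steps, each a Python script; the robot and the scene stay as the last script left them, time stands still between calls to the robot, and variables do not carry over. Pictures are saved under pics/ and viewed, at most 10 in all, crops included, and the job is handed in when it is done.

```bash
ls; mkdir -p pics
python3 - <<'E'
from rig import bot
import cv2,numpy as np
ims=[]
for n in("top","side"):
    c=bot.read_camera(n); cv2.imwrite(f"pics/{n}0.png",c["image"]); np.savez(f"{n}0.npz",**{k:np.array(v) for k,v in c.items()})
    print(n,{k:v for k,v in c.items() if k not in("image","depth")},(c["depth"]>0).mean())
s=bot.read_state();print(s)
E
```

```text
pics
top {'fovy': 50.43344512579246, 'cx': 331.62403598729134, 'cy': 244.93516354844792, 'eye': array([ 310.41183475,    6.91653487, 1251.91347675]), 'attitude': array([-0.07463058,  0.72117374, -0.68468851,  0.07443354])} 0.9960188802083333
side {'fovy': 57.876444780958735, 'cx': 315.3015954180804, 'cy': 245.52239333612684, 'eye': array([ 509.57293551, -699.19572137,  908.35381534]), 'attitude': array([-0.36020453,  0.93275775, -0.01323898,  0.00635657])} 0.9960904947916667
{'clock': 0.1, 'joint_positions': array([-1.28262157e+00,  3.00430354e-01,  1.52149405e+00,  3.50095036e-07,
        1.32067484e+00, -6.66077442e-02]), 'qvel': array([ 0.00111377,  0.00010283, -0.0011439 ,  0.00025932, -0.00174984,
       -0.00029504]), 'effort': array([ 2.96150014e-03, -5.44378459e+01, -3.62373126e+01, -1.18918729e-05,
        2.97159553e-03,  3.64099969e-05]), 'ee_pos': array([ 191.00627421, -515.58233404,  249.78046439]), 'tool_rot': array([-5.00231217e-04,  9.84307271e-01,  1.76462301e-01, -5.54745746e-05]), 'ft_force': array([-0.30060121, -0.58510249,  0.13217358]), 'moment': array([ 0.01784546, -0.00865511, -0.03387396]), 'grip_force': 0.0, 'grip_width': 85.26776096108239}
```

View pics/top0.png

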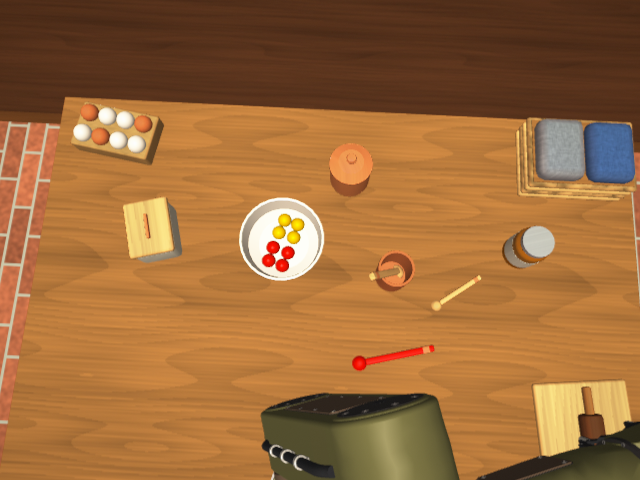

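View pics/side0.png

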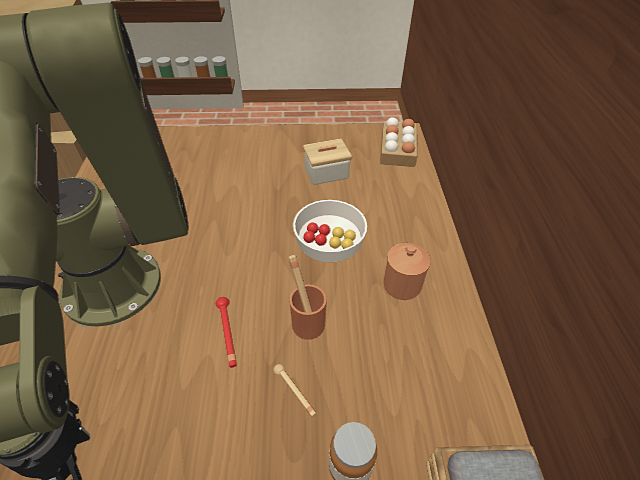

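The top view shows the crock at about (395,270), with the spoon leaning left so its handle end is at (373,276). The bowl is at (282,239), with yellow balls in its upper right half and red in its lower left. The side view shows the handle end at (293,258) and the crock rim at about (308,297). Next I'll measure these.

```bash
cat > h.py <<'E'
import numpy as np,cv2
from scipy.spatial.transform import Rotation as R
from scipy.optimize import least_squares
def rot(q): return R.from_quat(np.roll(np.asarray(q,float),-1))
def quat(r): return np.roll(r.as_quat(),1)
def cloud(c):
    f=240/np.tan(np.radians(float(c["fovy"]))/2); v,u=np.mgrid[:480,:640]
    d=np.stack([(u-c["cx"])/f,(v-c["cy"])/f,np.ones(u.shape)],-1)
    ray=rot(c["attitude"]).apply(d.reshape(-1,3)).reshape(480,640,3)
    return c["eye"]+ray*c["depth"][...,None],ray
def fitcircle(p):
    r=least_squares(lambda x:np.hypot(p[:,0]-x[0],p[:,1]-x[1])-x[2],[*p.mean(0)[:2],50],loss="soft_l1"); return r.x
def masks(img):
    h=cv2.cvtColor(img,cv2.COLOR_BGR2HSV); H,S,V=cv2.split(h)
    return dict(red=((H<5)|(H>175))&(S>200)&(V>90),yellow=(H>20)&(H<32)&(S>190)&(V>90))
def balls(c,centre,z=28,rad=75):
    """ball centres by colour: mask, circle-shaped blobs, rays to plane z"""
    P,ray=cloud(c); out={}
    t=(z-c["eye"][2])/ray[...,2]; Q=c["eye"]+ray*t[...,None]
    near=np.hypot(Q[...,0]-centre[0],Q[...,1]-centre[1])<rad
    for k,m in masks(c["image"]).items():
        m=m&near; pts=Q[m][:,:2]; out[k]=pts
    return out
def kmeans4(pts):
    _,l,ce=cv2.kmeans(pts.astype(np.float32),4,None,(3,50,.01),20,cv2.KMEANS_PP_CENTERS)
    return ce,np.bincount(l.ravel())
E
python3 - <<'E'
from h import *
C={n:np.load(n+"0.npz") for n in("top","side")}
for n,c in C.items():
    P,_=cloud(c); Z=P[...,2]
    print(n,"table z",np.median(Z[300:330,200:240]))
    box={"top":((230,190,335,290),(360,240,420,300)),"side":((285,190,375,270),(283,250,335,345))}[n]
    for nm,(u0,v0,u1,v1),h in zip(("bowl","crock"),box,(75,110)):
        q=P[v0:v1,u0:u1].reshape(-1,3); q=q[abs(q[:,2]-h)<5]
        x=fitcircle(q); 
        print(n,nm,x,len(q))
    u0,v0,u1,v1=box[1]; q=P[v0:v1,u0:u1].reshape(-1,3)
    q=q[(q[:,2]>122)&(q[:,2]<260)]
    for z in range(120,200,8):
        w=q[(q[:,2]>=z)&(q[:,2]<z+8)]
        if len(w): print(n,z,len(w),w.mean(0).round(1))
    b=balls(c,(395,70) if 0 else P[239,282][:2] if n=="top" else P[228,330][:2],rad=110)
    for k,p in b.items(): print(n,k,*[a.round(1).tolist() for a in kmeans4(p)])
    for nm,(u,v) in {"top":dict(can=(351,158),jar=(538,242),tin=(146,226)),"side":{}}[n].items(): print(nm,P[v,u])
E
```

```text
top table z 0.688841435551808
top bowl [574.05301544 133.96016216  96.85764445] 700
top crock [ 510.14490436 -135.13220201   38.56061755] 279
top 120 9 [ 494.  -110.1  125.9]
top 128 8 [ 493.4 -107.4  132.4]
top 136 11 [ 491. -104.  139.]
top 144 14 [488.7 -99.3 148. ]
top 152 10 [486.2 -95.2 156.5]
top 160 12 [484.3 -91.6 164.1]
top 168 12 [483.3 -87.7 171.5]
top 176 19 [479.9 -80.9 180.7]
top 184 43 [477.3 -75.5 187.2]
top red [[516.9000244140625, 132.3000030517578], [527.2999877929688, 166.1999969482422], [560.0999755859375, 157.89999389648438], [548.2000122070312, 121.19999694824219]] [121, 118, 118, 117]
top yellow [[630.4000244140625, 134.60000610351562], [588.0, 109.4000015258789], [620.4000244140625, 101.9000015258789], [598.2999877929688, 146.39999389648438]] [119, 122, 124, 124]
can [754.79322846 -20.71451095 144.89153945]
jar [ 581.39679313 -450.60874547  132.79623288]
tin [578.62232298 445.42124987 104.32217619]
side table z 0.2613196288194217
side bowl [575.22967398 133.43159612  97.01186161] 476
side crock [ 511.40632921 -136.70458196   38.08534467] 303
side 120 20 [ 495.2 -108.6  125. ]
side 128 26 [ 493.5 -105.2  132. ]
side 136 27 [ 490.7 -101.6  139.9]
side 144 30 [489.7 -97.6 147.7]
side 152 27 [487.1 -93.5 155.5]
side 160 29 [484.3 -89.9 163.5]
side 168 29 [482.4 -86.2 171.7]
side 176 31 [481.1 -82.5 179.3]
side 184 31 [478.5 -77.1 186.3]
side red [[515.7000122070312, 125.19999694824219], [564.0999755859375, 156.89999389648438], [550.5999755859375, 111.69999694824219], [528.2000122070312, 164.6999969482422]] [25, 18, 20, 18]
side yellow [[609.2000122070312, 93.9000015258789], [606.2999877929688, 131.6999969482422], [583.7000122070312, 94.5999984741211], [585.7000122070312, 138.0]] [2, 2, 6, 1]
```

```bash
cat >> h.py <<'E'
CR=np.array([510.8,-136.]); BW=np.array([574.6,133.7]); LEAN=np.radians(28)
A=np.array([-.468,.884,0]); A/=np.linalg.norm(A)
def tool(spoon_z,spoon_y,flip=1):
    """tool attitude gripping the spoon: tool z = -spoon z, tool y = +-spoon y"""
    z=-np.asarray(spoon_z); y=flip*np.asarray(spoon_y); return quat(R.from_matrix(np.stack([np.cross(y,z),y,z],1)))
def yaw(deg,flip=1):
    a=np.radians(deg); return tool([0,0,1],[np.cos(a),np.sin(a),0],flip)
SZ=A*np.sin(LEAN)+[0,0,np.cos(LEAN)]; SY=np.cross([0,0,1],A)
GR=np.array([481.5,-81.4,170.])
E
python3 - <<'E'
from h import *
from rig import bot
print("SY ang",np.degrees(np.arctan2(SY[1],SY[0])))
for f in(1,-1):
    for nm,p,q in(("pre",GR+100*SZ,tool(SZ,SY,f)),("gr",GR,tool(SZ,SY,f)),("up",[*CR,195],tool([0,0,1],SY,f)),("high",[*CR,310],tool([0,0,1],SY,f)),
      ("bowl",[587,177,300],yaw(164,f)),("bowl2",[587,177,190],yaw(208,f)),("b3",[*BW,190],yaw(270,f))):
        j=bot.ik(p,q); print(f,nm,None if j is None else np.round(j,2))
E
```

```text
SY ang -152.10272896905238
1 pre None
1 gr None
1 up [-0.33  0.31  1.65 -0.    1.19  2.33]
1 high [-0.33  0.21  1.49 -0.    1.44  2.33]
1 bowl None
1 bowl2 None
1 b3 [ 0.17  0.44  1.47 -0.    1.23  1.74]
-1 pre [ 0.04  0.01  1.9  -0.51  1.06 -0.23]
-1 gr [-0.06  0.17  1.96 -0.57  0.84 -0.19]
-1 up [-0.33  0.31  1.65 -0.    1.19 -0.82]
-1 high [-0.33  0.21  1.49 -0.    1.44 -0.82]
-1 bowl [ 0.23  0.41  1.25 -0.    1.47  0.51]
-1 bowl2 [ 0.23  0.49  1.4  -0.    1.25 -0.26]
-1 b3 [ 0.17  0.44  1.47 -0.    1.23 -1.4 ]
```

Run:
```python
from h import *
from rig import bot
q=tool(SZ,SY,-1)
bot.move_to(GR+100*SZ,q); bot.servo_line(GR,speed=150)
bot.move_gripper(5,grip_force=60); s=bot.read_state(); print("grip",s["grip_width"],s["grip_force"],s["ft_force"].round(1),s["clock"])
def pr(t): s=bot.read_state(); print(t,s["ee_pos"].round(1),s["ft_force"].round(1),round(s["clock"],1))
bot.servo_line(GR+[0,0,9],speed=60); pr("up9")
print(bot.servo_line([*CR,206],tool([0,0,1],SY,-1),speed=60,until_force=12)); pr("upright")
for n in("side","top"):
    c=bot.read_camera(n); cv2.imwrite(f"pics/{n}1.png",c["image"][150:400,200:480])
```

```text
grip 14.79527686116069 58.343040347099304 [0.7 0.2 1.6] 3.525
up9 [481.7 -81.4 179.5] [-0.   0.6 -1.2] 3.8
False
upright [ 510.6 -135.6  205.8] [ 0.9 -0.5 -0.9] 5.1
```

View pics/side1.png

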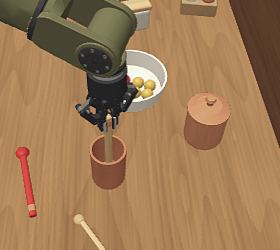

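The crop shows the spoon gripped at its band and standing upright in the middle of the crock. Now I'll lift it, carry it to the bowl and feel for the bottom.

Run:
```python
from h import *
from rig import bot
def pr(t): s=bot.read_state(); print(t,s["ee_pos"].round(1),s["ft_force"].round(1),round(s["clock"],1))
bot.servo_line([*CR,320],speed=150,until_force=15); pr("lift")
E_=np.array([587,177.])
bot.servo_line([*E_,320],yaw(164,-1),speed=250); pr("over")
c=bot.read_camera("top"); b=balls(c,BW,rad=95)
for k,p in b.items():
    ce,n=kmeans4(p); print(k,ce.round().tolist(),n)
c=bot.read_camera("side"); cv2.imwrite("pics/side2.png",c["image"][100:340,220:440])
bot.servo_line([*E_,225],speed=120); bot.dwell(.2); pr("pre")
print(bot.servo_line([*E_,175],speed=20,until_force=2)); pr("feel")
```

```text
lift [ 510.5 -135.9  319. ] [-0.3 -0.5 -0.8] 6.1
over [586.9 176.4 319.9] [ 1.1 -0.2 -0.5] 7.5
red [[552.0, 129.0], [517.0, 124.0], [538.0, 123.0], [552.0, 114.0]] [40 41 41 44]
yellow [[599.0, 145.0], [620.0, 102.0], [631.0, 135.0], [588.0, 109.0]] [108 124 118 122]
pre [587.2 177.  225.7] [ 0.4  0.7 -0.6] 8.8
True
feel [587.1 177.  191.7] [-0.1  0.4  4.2] 10.4
```

View pics/side2.png

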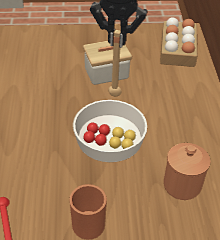

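The crop shows the spoon hanging vertically and all eight balls visible from the side. The bottom has been felt at TCP z = 191.7, so I'll stir about 3 mm above it.

```bash
cat >> h.py <<'E'
from rig import bot
ZS=194.5
def pr(t): s=bot.read_state(); print(t,s["ee_pos"].round(1),s["ft_force"].round(1),round(s["clock"],1))
def path(pts,speed=130,att=None,f=8):
    for p in pts:
        if bot.servo_line([*(BW+p),ZS],att,speed=speed,until_force=f): pr("stop")
def ring(r,a0,a1,n): a=np.radians(np.linspace(a0,a1,n)); return np.stack([r*np.cos(a),r*np.sin(a)],1)
def look(tag):
    c=bot.read_camera("side"); im=c["image"][170:290,270:390]; cv2.imwrite(f"pics/{tag}.png",cv2.resize(im,None,fx=4,fy=4)); np.savez(tag+".npz",**{k:np.array(v) for k,v in c.items()})
    h=cv2.cvtColor(c["image"],cv2.COLOR_BGR2HSV); H,S,V=cv2.split(h)
    P,ray=cloud(c); Q=c["eye"]+ray*((28-c["eye"][2])/ray[...,2])[...,None]
    near=np.hypot(Q[...,0]-BW[0],Q[...,1]-BW[1])<80; res={}
    for k,m in dict(red=((H<7)|(H>173))&(S>150),yellow=(H>18)&(H<35)&(S>120)).items():
        p=Q[m&near][:,:2]; res[k],n=kmeans4(p); print(k,res[k].round().tolist(),n)
    d=np.linalg.norm(res["red"][:,None]-res["yellow"][None],axis=2)
    print("nearest other: red",d.min(1).round(),"yellow",d.min(0).round())
E
python3 - <<'E'
from h import *
bot.servo_line([587,177,ZS],speed=60)
path(ring(36,74,74+720,17)); pr("stirred")
p=bot.read_state()["ee_pos"]; bot.servo_line([p[0],p[1],300],speed=200); bot.dwell(.3); look("s3"); pr("up")
E
```

```text
stop [550.7 153.6 196.5] [-0.4 -0.9  0.5] 11.4
stop [592.  103.7 194. ] [-0.3 -0.3 -1.9] 12.5
stop [550.2 153.5 195.5] [3.7 0.4 2.2] 14.2
stop [602.  116.8 193.6] [-1.9 -0.3 -0.5] 15.6
stirred [584.5 167.9 194.9] [ 1.1  0.3 -1.1] 16.3
red [[518.0, 141.0], [584.0, 127.0], [552.0, 138.0], [576.0, 94.0]] [98 89 86 44]
yellow [[601.0, 183.0], [548.0, 104.0], [568.0, 188.0], [535.0, 176.0]] [92 91 96 91]
nearest other: red [39. 43. 35. 30.] yellow [59. 30. 52. 39.]
up [584.5 167.9 299.5] [ 0.2  0.1 -0.9] 17.4
```

View pics/s3.png

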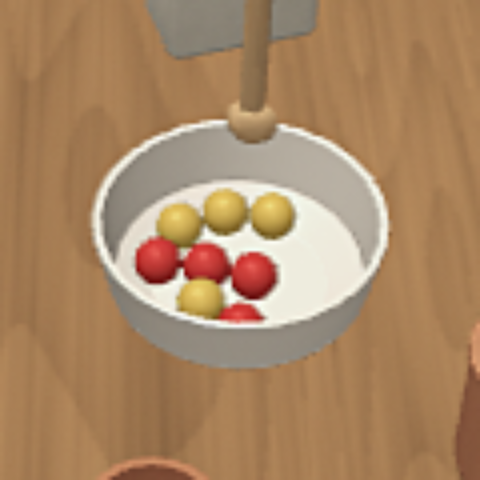

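The enlarged side view shows the colours interleaved. One yellow, at the far right, is borderline. I'll check from above with the arm out of the way.

Run:
```python
from h import *
bot.servo_line([587,168,320],speed=150); bot.servo_line([540,-60,320],speed=250)
look("s4"); c=bot.read_camera("top"); cv2.imwrite("pics/t4.png",cv2.resize(c["image"][180:300,220:340],None,fx=4,fy=4))
b=balls(c,BW,rad=95); r={}
for k,p in b.items(): r[k],n=kmeans4(p); print(k,r[k].round().tolist(),n)
d=np.linalg.norm(r["red"][:,None]-r["yellow"][None],axis=2); print(d.min(1).round(1),d.min(0).round(1)); pr("")
P,_=cloud(c); q=P[190:290,230:335].reshape(-1,3); print("bowl",fitcircle(q[abs(q[:,2]-75)<5]))
```

```text
red [[586.0, 119.0], [518.0, 141.0], [574.0, 91.0], [573.0, 135.0]] [ 64 100  34  56]
yellow [[601.0, 183.0], [531.0, 177.0], [551.0, 102.0], [571.0, 187.0]] [91 65 28 70]
nearest other: red [39. 38. 26. 40.] yellow [55. 38. 26. 52.]
red [[518.0, 138.0], [583.0, 123.0], [572.0, 76.0], [551.0, 133.0]] [120 117 115 118]
yellow [[533.0, 173.0], [547.0, 99.0], [600.0, 181.0], [567.0, 186.0]] [124 123 122 121]
[37.9 44.  34.8 34.5] [37.9 34.5 60.7 55.4]
 [540.2 -59.  319.8] [ 0.4  0.7 -0.8] 18.8
bowl [574.10628205 133.93663239  96.81363521]
```

View pics/t4.png

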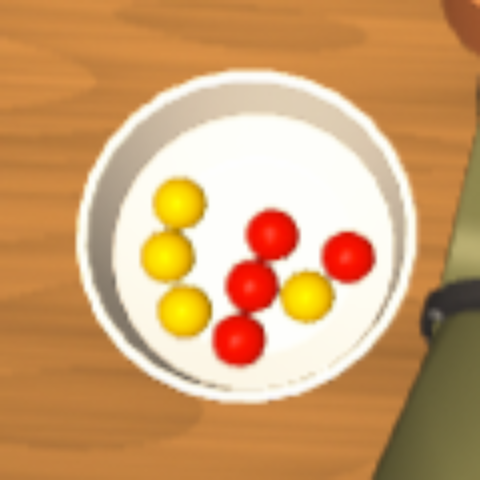

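The top view shows three yellows on the left, about 55–61 mm from the nearest red at (270,235) in the crop. The spoon can push that red over beside them.

Run:
```python
from h import *
q=yaw(180,-1)
bot.servo_line([602,97,320],q,speed=250); bot.servo_line([602,97,235],speed=150)
print(bot.servo_line([602,97,196],speed=60,until_force=4)); pr("in")
path([np.array(p)-BW for p in((594,101),(587,131))],speed=60,f=6); pr("pushed")
p=bot.read_state()["ee_pos"]; bot.servo_line([p[0],p[1],300],speed=150); bot.servo_line([540,-60,320],speed=250)
c=bot.read_camera("top"); cv2.imwrite("pics/t5.png",cv2.resize(c["image"][180:300,220:340],None,fx=4,fy=4))
b=balls(c,BW,rad=95); r={}
for k,p in b.items(): r[k],n=kmeans4(p); print(k,r[k].round().tolist(),n)
d=np.linalg.norm(r["red"][:,None]-r["yellow"][None],axis=2); print(d.min(1).round(1),d.min(0).round(1)); pr("")
P,_=cloud(c); q=P[240:300,360:420].reshape(-1,3); q=q[abs(q[:,2]-110)<5]; print("crock",len(q),fitcircle(q))
```

```text
True
in [602.7  97.2 207.2] [2.  0.5 4.3] 20.9
stop [601.1  98.6 204.7] [ 0.8 -0.  -0.3] 21.1
pushed [587.1 130.9 194.6] [ 1.  -0.  -0.6] 21.9
red [[551.0, 144.0], [570.0, 76.0], [587.0, 151.0], [516.0, 139.0]] [118 118 118 117]
yellow [[567.0, 186.0], [546.0, 99.0], [533.0, 173.0], [601.0, 182.0]] [122 124 125 121]
[34.  33.5 33.9 38.2] [40.4 33.5 34.  33.9]
 [540.2 -59.  319.6] [-0.  -0.9 -0.5] 23.7
crock 36 [512.61638196 -97.93584823  75.95857543]
```

View pics/t5.png

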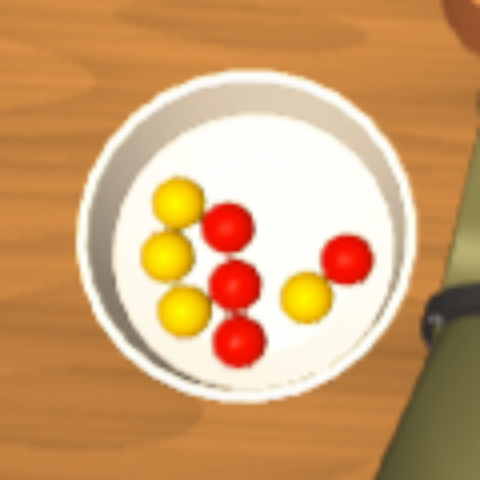

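Every ball now has one of the other colour within about 40 mm centre to centre, a gap of about 6 mm. Next I'll return the spoon by reversing the way it came out.

Run:
```python
from h import *
c=bot.read_camera("side"); P,_=cloud(c); q=P[280:345,283:335].reshape(-1,3); q=q[abs(q[:,2]-110)<5]; x=fitcircle(q); print("crock",len(q),x)
cv2.imwrite("pics/s6.png",c["image"][200:350,220:400])
up=tool([0,0,1],SY,-1)
bot.servo_line([*CR,320],up,speed=200)
print(bot.servo_line([*CR,208],speed=120,until_force=6)); pr("in")
```

```text
crock 292 [ 510.91319296 -135.80872489   38.84181849]
False
in [ 511.1 -136.   208.7] [ 0.  -0.  -0.9] 25.5
```

Run:
```python
from h import *
q=tool(SZ,SY,-1)
print(bot.servo_line(GR+[0,0,11],q,speed=50,until_force=5)); pr("tilt")
p=bot.read_state()["ee_pos"]
print(bot.servo_line(p-[0,0,14],speed=20,until_force=1.5)); pr("down")
bot.move_gripper(40); bot.dwell(.3); bot.move_gripper(85); pr("open")
p=bot.read_state()["ee_pos"]; bot.servo_line(p+110*SZ,speed=120); pr("clear")
bot.move_to([350,-350,330],yaw(208,-1)); bot.dwell(.5); pr("away")
for n in("top","side"):
    c=bot.read_camera(n); cv2.imwrite(f"pics/{n}7.png",c["image"][150:350,220:480])
    if n=="top":
        b=balls(c,BW,rad=95); r={}
        for k,p in b.items(): r[k],m=kmeans4(p); print(k,m)
        d=np.linalg.norm(r["red"][:,None]-r["yellow"][None],axis=2); print(d.min(1).round(1),d.min(0).round(1))
```

```text
False
tilt [481.6 -81.5 181.2] [-1.3  3.6 -1.3] 27.0
True
down [481.4 -81.3 180.6] [-1.7  4.4  2.2] 27.2
open [480.9 -81.  179.9] [-0.2 -0.   0.2] 28.4
clear [456.6 -35.5 276.4] [-0.3  0.2 -0.6] 29.4
away [ 350.1 -349.9  330. ] [ 0.5 -0.2 -0.6] 31.2
red [118 118 118 117]
yellow [122 124 121 126]
[34.  33.5 33.9 38.1] [40.4 33.5 33.9 34. ]
```

View pics/side7.png

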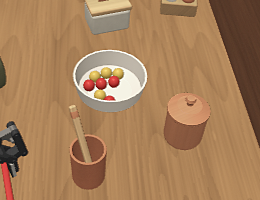

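The spoon stands head down in the crock, nothing else has moved, and the robot is clear of everything.

```bash
python3 -c "
from rig import bot
print(bot.finish_job())"
```

```text
the job is handed in; nothing more can be done
None
```

I stirred the gumballs with the spoon until every one had a gumball of the other colour within about 6 mm (limit about 23 mm), stood the spoon back in the crock head down, and handed the job in at about 31 s.

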